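# Let the wound mirror drum down onto its rest stop

## Task

The small mirror drum is wound up against its spring and held by the ratchet pawl: flick the red selector lever fully over to its off side, then take the crank by its black knob, wind it on slightly (less than one tooth) until the jammed pawl springs clear, and ease the drum back under control until the crank rests gently on the yellow stop pin. Never let the drum fly back or drive the crank hard against the stop, let go only once the stop carries it, and leave the rack with its mirrors and the other parts on the bench alone.

Things in the scene. Friction and masses are not known exactly. Their poses are not given: they have to be found in the camera images.
- winder: Base of the ratchet drum: black round plate, 184 mm across, 12 mm thick, fixed to the bench; place and yaw vary. Origin on its underside, under the drum's upright axis, z up. All angles are in its frame, from its x axis, counter-clockwise from above. It bears a 24-tooth steel ratchet wheel (radius 51 mm, 18 to 28 mm up), an aluminium drum (radius 36 mm, to 62 mm up) and the purple crank arm.
- drum_axis (a point): Point on the drum's upright axis, 66 mm above the bench (mid-height of the crank arm).
- drum (a joint): Turn of drum, wheel and crank, rad: about 0 (to -0.02) wound up, a tooth on the pawl (crank at 230 degrees); positive = wound on (counter-clockwise from above), negative = let back. An inner spring turns it back with 0.6 N m when wound, 0.4 at the stop (10 to 7 N at the knob); drag 0.1 N m per rad/s. One tooth is 0.26 rad. Off the pawl and not held it flies back.
- knob_mid (a point): Middle of the black crank knob, an upright round handle that spins freely on its pin, so the gripper need not turn with the crank: 18 mm diameter, 71 to 113 mm above the bench, standing on the crank arm 62 mm from the drum axis. This point is on its axis, 93 mm above the bench.
- crank_face (a point): Point on the centre line of the purple crank arm (16 mm wide, 62 to 70 mm above the bench, 88 mm long), 80 mm from the drum axis, 66 mm up: here it meets the yellow upright stop pin (10 mm diameter, top 70 mm up). The pin's place round the axis varies and is not measured: the crank meets it at a drum value from about -2.1 to -1.1 rad, felt as the load on the hand falling away to nothing.
- selector (a joint): Turn of the red selector lever about the pawl's pivot (at x 56, y -45 mm of the base), rad: 0 on (pawl sprung into the wheel), 0.70 at its end, off (pawl sprung outwards). Grows clockwise from above: the lever points at -19 degrees when on, -59 when off. It stays where it is left; moving it takes 4 to 6 N at its post.
- tab (a point): The red upright post on the end of the selector lever, to be pushed sideways or pinched: diameter 10 mm, from 41 to 76 mm above the bench, 45 mm from the lever's pivot. The lever arm itself lies 35 to 41 mm above the bench. This point is on the post's axis, 60 mm above the bench.
- pawl_tip (a point): Tip of the brass pawl, 23 mm above the bench, 46 mm from its pivot. In the wheel it is 46 mm from the drum axis; sprung clear, more than 56 mm. With the selector off it stays jammed by the drum's load until the crank is wound on by about 0.01 to 0.06 rad (1 to 4 mm at the knob, more at a hand that gives under load), and then springs clear.
- rack: Satin aluminium rack of three steps, 130 x 165 mm, steps 20, 50 and 80 mm high, fixed; origin under its middle. Leave alone.
- mount0: Black round mirror mount, 52 mm diameter, 62 mm tall, standing in the slot of the rack's lowest step; origin under its foot. Leave alone.
- mount1: The same kind of mirror mount, on the middle step. Leave alone.
- mount2: The same kind of mirror mount, on the top step. Leave alone.
- pinhole: Purple anodized pinhole holder, 40 x 22 mm foot, 66 mm tall; origin under its foot. Leave alone.
- post: Chrome-plated post, diameter 25 mm, 75 mm tall, upright; origin under it. Leave alone.
- wedge: Frosted glass wedge, 50 x 25 mm, 25 mm tall; origin under it. Leave alone.
- pedestal: Black pedestal with a rubber foot of 50 mm diameter, 54 mm tall; origin under it. Leave alone.

How it is judged:
By the outcome, as a careful person would: the job done as asked, in the order asked, and still so for the second after the job is handed in, with the robot touching nothing.
It also fails if it takes over 67 s, if anything falls off the work surface, if the arm or the gripper's body presses on something with over 40 N, if the wrist force passes 120 N, or if a joint passes its speed limit or range.

## Robot

A 6-joint arm with a two-finger parallel gripper is mounted at the origin on the work surface. World frame = base frame: x ahead of the robot, y to its left, z up, the work surface at z = 0. Lengths are in m, angles in rad, forces in N, time in s.
With the tool pointing down it reaches from about 0.425 to 0.95 m from the base axis. Payload 3.5 kg.
Tool frame: the origin (TCP) lies on the centre line of the jaws, within the pads' length; the fingertips stand 11 mm ahead of it and the grasp point (between the pads) lies 8 mm behind it; z points along the fingers, y is the line along which they close (so a half turn about z gives the same grasp; the last joint's range is limited). The gripper opens to 85 mm and grips with 20 to 120 N. Pads are 22 mm wide; open, the fingers measure 114 mm over their backs; the gripper's body (76 mm by 85 mm) begins 54 mm behind the grasp point. The pads swing forward as they close: fully open they stand 13 mm farther back than shut.
Start: joints at [1.085, 0.286, 1.577, -0, 1.279, -0.15], TCP at [0.222, 0.637, 0.242] pointing down, gripper open.
Joint ranges: [-2.77, 2.77], [-0.9, 2.22], [0.21, 2.48], [-1.53, 4.67], [0.24, 2.81], [-2.84, 2.84]. Speed limits (rad/s): [2.79, 2.79, 3.14, 3.14, 3.14, 3.14].

## Interface

Orientations are given as a unit quaternion [w, x, y, z].
In Python, from cell import telemetry, snapshot, camera_model, arm, boxes_of, tip_of gives the robot as it stands.
- The arm moves only by the tool carry_out, never from a script. Its argument "moves" is a list of rows, each an object with "dp": the shift along the world's x, y, z in cm, a list of three; "delta_rot": the turn, a rotation vector about the world's x, y, z in rad, a list of three. A call has 1 to 20 rows; each row is the pose to reach, as a shift and turn from the pose commanded when the call began; what a row does not reach only later rows make up. A row lasts 1/12 s, in which the tool goes at most 41.7 mm and 7.16 degrees, less where a joint would pass 70% of its speed; a pose out of reach is approached as far as the arm can. A call with a gripper value outside its range is refused whole. "hand" is the closure in counts, from 0 (fully open) to 255 (shut), set as the call begins (left out, the last holds). The fingers move at their own pace and stop on an object; "force" is the grip in N (left out, the last holds). Time passes only in rows, so rows that repeat a pose let the fingers close. It gives the time, the measured TCP pose, the force, the opening and the grip force at its end, in the units of the state.
- telemetry.read_state(): the state, without advancing time (a new reading comes with each control period).
- snapshot(name): name is "side" or "top" or "wrist"; returns (picture, depth): 400x640x3 uint8, red, green, blue; 400x640 float32, m along the optical axis (not along the pixel's ray), 0 where there is no reading.
- camera_model(name): a dict with "K" (3x3 intrinsics, pixels), "R" (3x3) and "t" (3): a world point X has camera coordinates R X + t. Camera axes: x right, y down, z forward; pixel columns grow to the right and rows downward; lengths in m; the calibration is good to about 2 mm. A picture is of the moment at which its call begins: read the wrist's pose just before it. camera_model takes no time and is no camera call; for the wrist camera it gives the pose at the moment of the call.
- arm.sign_off(): hands the job in; it is judged then, once.
Trained networks look in the newest picture that a camera, given by its name, has taken for a name from the list of things; names that differ only in an ending like _2 or _b are one class to them, and where a whole thing is asked for, a point or a joint stands for the part that bears it (a point fixed in the world has none). Each returns a list of dicts, best first, with "p" (0 to 1); they miss things now and then, are a little off and sometimes report something else, mostly with a low value. They report only what shows in the picture. A call takes as long as a camera call.
- boxes_of(camera, query): "bbox" ([left, top, width, height] as shares, 0 to 1, of the picture: columns of its width, rows of its height, round what is visible of it).
- tip_of(camera, query): "xy" ([column, row] as shares, 0 to 1, of the picture: columns of its width, rows of its height: a listed point, or the origin of a listed thing).
The state is a dict: "time": time; "qpos": joint angles; "qvel": joint speeds; "effort": joint torques, N m; "eef_pos": TCP position; "tcp_rot": TCP orientation; "force": force on the tool from outside, world axes, zero at the start; "wrist_torque": the same for the moment, N m; "width": finger opening in m; "finger_force": force on a finger pad.
Only numpy, scipy, OpenCV 4.12 (cv2) and the standard library are available. Lean on these libraries where they do the work, as an engineer would, in place of code of your own. Each camera call takes 0.05 s, during which the arm holds its last target. There are 200 camera calls.

## Working session

There is one attempt and no reset: what is moved stays moved. The work goes in short steps, Python scripts to look and compute and a tool call to move; the robot and the scene stay as the last step left them, time stands still between calls to the robot, and variables do not carry over. Pictures are saved under pics/ and viewed, at most 10 in all, crops included, and the job is handed in when it is done.

Besides the shell and the picture viewer there is one more tool, called after ">>>" in YAML: its name, and indented under it one key for each argument. carry_out: Moves the arm, as the interface text tells. Its arguments: {"type":"object","properties":{"moves":{"type":"array","items":{"type":"object","properties":{"dp":{"type":"array","items":{"type":"number"}},"delta_rot":{"type":"array","items":{"type":"number"}}}}},"hand":{"type":"number"},"force":{"type":"number"}},"required":["moves"]}

```bash
mkdir -p pics; cat > h.py <<'E'
import numpy as np, cv2
from cell import telemetry, snapshot, camera_model, arm, boxes_of, tip_of
def ray(cam,xy):
    m=camera_model(cam);K,R,t=map(np.array,(m["K"],m["R"],m["t"]))
    d=R.T@np.linalg.inv(K)@np.array([xy[0]*640,xy[1]*400,1]);return -R.T@t.ravel(),d
def at_z(cam,xy,z):
    o,d=ray(cam,xy);return o+d*(z-o[2])/d[2]
def save(n,img): cv2.imwrite("pics/"+n+".png",cv2.cvtColor(img,cv2.COLOR_RGB2BGR))
E
cat > a.py <<'E'
from h import *
Z=dict(drum_axis=.066,knob_mid=.093,crank_face=.066,tab=.06,pawl_tip=.023,winder=0,post=0,pinhole=0,wedge=0,pedestal=0,rack=0,mount0=0)
ims=[]
for c in("top","side"):
    im,d=snapshot(c);ims.append(im);save(c+"0",im)
    for q,z in Z.items():
        r=tip_of(c,q)
        for k in r[:2]: print(c,q,round(k["p"],2),np.round(np.array(k["xy"])*[640,400]),np.round(at_z(c,k["xy"],z),4))
s=telemetry.read_state();print(s)
E
python3 a.py
```

```text
top drum_axis 0.82 [366. 171.] [ 0.5891 -0.078   0.066 ]
top knob_mid 0.47 [389. 185.] [ 0.5408 -0.1307  0.093 ]
top crank_face 0.91 [387. 189.] [ 0.5388 -0.1299  0.066 ]
top tab 0.51 [383. 135.] [ 0.6919 -0.1313  0.06  ]
top pawl_tip 0.48 [475. 199.] [ 0.5089 -0.3778  0.023 ]
top pawl_tip 0.37 [362. 162.] [ 0.6301 -0.0739  0.023 ]
top winder 0.56 [362. 176.] [ 0.595  -0.0735  0.    ]
top post 0.67 [231. 264.] [0.3633 0.2978 0.    ]
top pinhole 0.63 [477. 200.] [ 0.5114 -0.3946  0.    ]
top pinhole 0.58 [200. 177.] [0.6119 0.3868 0.    ]
top wedge 0.54 [456. 245.] [ 0.387 -0.32   0.   ]
top pedestal 0.82 [463. 157.] [ 0.639  -0.3719  0.    ]
top rack 0.87 [203. 181.] [0.5985 0.3779 0.    ]
top mount0 0.8 [200. 178.] [0.6093 0.3875 0.    ]
top mount0 0.59 [178. 175.] [0.6192 0.4514 0.    ]
side drum_axis 0.67 [351. 234.] [ 0.5865 -0.0751  0.066 ]
side knob_mid 0.54 [343. 242.] [ 0.5507 -0.1129  0.093 ]
side crank_face 0.82 [343. 258.] [ 0.5434 -0.1358  0.066 ]
side crank_face 0.52 [378. 381.] [ 0.5028 -0.4157  0.066 ]
side tab 0.79 [396. 239.] [ 0.6856 -0.1217  0.06  ]
side pawl_tip 0
[... 510 characters left out ...]
.3312 -0.    ]
{'time': 1.3, 'qpos': array([ 1.08501090e+00,  2.86320324e-01,  1.57670029e+00, -3.48810439e-05,
        1.27861443e+00, -1.50004321e-01]), 'qvel': array([ 0.00115595, -0.001946  , -0.00103041, -0.00019264, -0.00256649,
        0.00109059]), 'effort': array([ 7.49665742e-05, -4.05939317e+01, -2.92946202e+01, -8.96925371e-05,
        4.55410573e-04, -1.31718870e-06]), 'eef_pos': array([0.2223907 , 0.63729294, 0.24231114]), 'tcp_rot': array([ 9.23846668e-06,  1.67097984e-01,  9.85940294e-01, -2.53566504e-05]), 'force': array([-0.93654027,  0.39000517,  0.37563857]), 'wrist_torque': array([-0.0171786 , -0.0221524 ,  0.02718815]), 'finger_force': 0.0, 'width': 0.08563158438459043}
```

```bash
python3 - <<'E'
import cv2,numpy as np
a=cv2.imread("pics/top0.png")[100:250,300:500];b=cv2.imread("pics/side0.png")[190:310,270:470]
a=cv2.resize(a,None,fx=3,fy=3,interpolation=3);b=cv2.resize(b,(600,360))
cv2.imwrite("pics/c_top.png",a);cv2.imwrite("pics/c_side.png",b)
E
```

```text
(no output)
```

View pics/c_top.png

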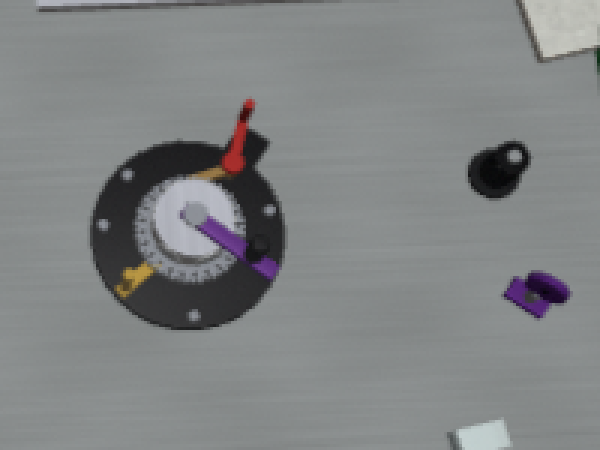

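View pics/c_side.png

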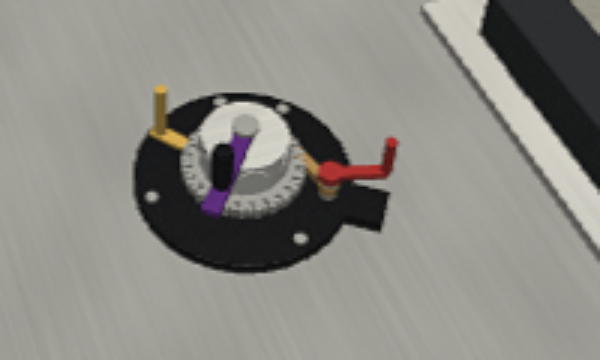

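The crops show the following:
- **Drum:** its axis is near top-pixel (366,171).
- **Crank:** it points down-right, with the knob near (386,182).
- **Red lever:** it points up, with its post near (382,135).
- **Yellow stop:** it is lower left, near (342,197), so the crank should meet it after roughly -1.4 rad.

Next I move above the winder for a closer wrist view.

>>> carry_out:
  moves:
    - {"dp": [38, -74, 6], "delta_rot": [0, 0, -0.28]}
    - {"dp": [38, -74, 6], "delta_rot": [0, 0, -0.28]}
    - {"dp": [38, -74, 6], "delta_rot": [0, 0, -0.28]}
    - {"dp": [38, -74, 6], "delta_rot": [0, 0, -0.28]}
    - {"dp": [38, -74, 6], "delta_rot": [0, 0, -0.28]}
    - {"dp": [38, -74, 6], "delta_rot": [0, 0, -0.28]}
    - {"dp": [38, -74, 6], "delta_rot": [0, 0, -0.28]}
    - {"dp": [38, -74, 6], "delta_rot": [0, 0, -0.28]}
    - {"dp": [38, -74, 6], "delta_rot": [0, 0, -0.28]}
    - {"dp": [38, -74, 6], "delta_rot": [0, 0, -0.28]}
    - {"dp": [38, -74, 6], "delta_rot": [0, 0, -0.28]}
    - {"dp": [38, -74, 6], "delta_rot": [0, 0, -0.28]}
    - {"dp": [38, -74, 6], "delta_rot": [0, 0, -0.28]}
    - {"dp": [38, -74, 6], "delta_rot": [0, 0, -0.28]}
    - {"dp": [38, -74, 6], "delta_rot": [0, 0, -0.28]}
    - {"dp": [38, -74, 6], "delta_rot": [0, 0, -0.28]}
    - {"dp": [38, -74, 6], "delta_rot": [0, 0, -0.28]}
    - {"dp": [38, -74, 6], "delta_rot": [0, 0, -0.28]}
    - {"dp": [38, -74, 6], "delta_rot": [0, 0, -0.28]}
    - {"dp": [38, -74, 6], "delta_rot": [0, 0, -0.28]}

```text
time: 2.97
eef_pos: [0.6027, -0.1042, 0.3026]
tcp_rot: [0.0, 0.303, 0.953, 0.0]
force: [-0.1, 0.7, 0.0]
width: 0.0855
finger_force: 0.0
```

>>> carry_out:
  moves:
    - {"dp": [0, 0, 0], "delta_rot": [0, 0, 0]}
    - {"dp": [0, 0, 0], "delta_rot": [0, 0, 0]}
    - {"dp": [0, 0, 0], "delta_rot": [0, 0, 0]}

```text
time: 3.22
eef_pos: [0.6018, -0.102, 0.3019]
tcp_rot: [-0.0, 0.303, 0.953, 0.0]
force: [0.4, -0.1, 0.1]
width: 0.0853
finger_force: 0.0
```

```bash
cat > b.py <<'E'
from h import *
import sys
Z=dict(drum_axis=.066,knob_mid=.093,crank_face=.066,tab=.06,pawl_tip=.023,winder=0)
im,d=snapshot("wrist");save(sys.argv[1],cv2.resize(im,None,fx=1.25,fy=1.25))
for q,z in Z.items():
    for k in tip_of("wrist",q)[:2]: print(q,round(k["p"],2),np.round(np.array(k["xy"])*[640,400]),np.round(at_z("wrist",k["xy"],z),4))
s=telemetry.read_state();print({k:np.round(s[k],3) for k in("time","qpos","eef_pos","tcp_rot","force","width")})
E
python3 b.py w1
```

```text
drum_axis 0.84 [335. 147.] [ 0.5879 -0.0739  0.066 ]
knob_mid 0.71 [284. 147.] [ 0.5499 -0.1211  0.093 ]
crank_face 0.86 [276. 142.] [ 0.5394 -0.1309  0.066 ]
tab 0.93 [347. 229.] [ 0.6932 -0.1248  0.06  ]
pawl_tip 0.43 [356. 166.] [ 0.634  -0.0655  0.023 ]
winder 0.6 [338. 143.] [ 0.5956 -0.0693  0.    ]
{'time': np.float64(3.567), 'qpos': array([-0.333,  0.105,  1.677, -0.   ,  1.359, -1.289]), 'eef_pos': array([ 0.602, -0.101,  0.303]), 'tcp_rot': array([ 0.   ,  0.302,  0.953, -0.   ]), 'force': array([ 0.122, -0.162, -0.626]), 'width': np.float64(0.086)}
```

View pics/w1.png

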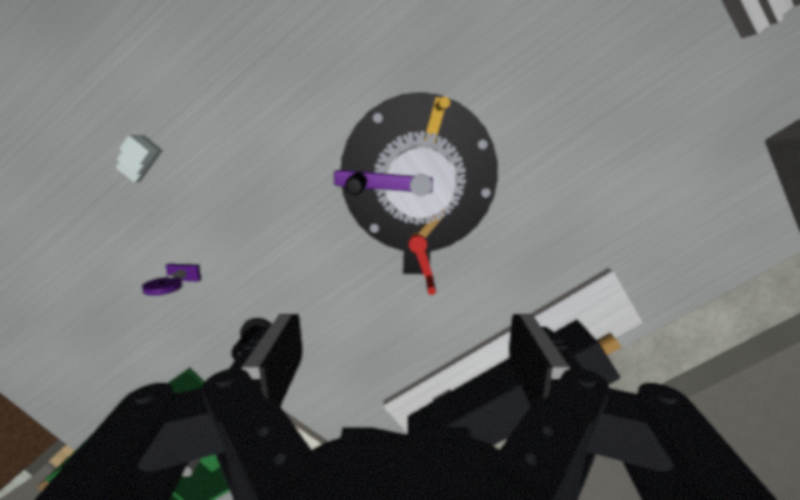

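The wrist view shows the post top at (346,232), knob at (284,147) and stop-pin top at about (353,81), in original pixels. I refine those by colour in all three views.

```bash
cat > c.py <<'E'
from h import *
ax=[]
for c in("wrist","top","side"):
    im,_=snapshot(c);hsv=cv2.cvtColor(im,cv2.COLOR_RGB2HSV)
    m=camera_model(c);K,R,t=np.array(m["K"]),np.array(m["R"]),np.array(m["t"]).ravel()
    u=K@(R@np.array([.588,-.0757,.04])+t);u=u[:2]/u[2]
    for n,lo,hi in(("red",(0,150,60),(8,255,255)),("red2",(172,150,60),(180,255,255)),("yel",(18,120,90),(32,255,255)),("pur",(130,100,40),(160,255,255)),("blk",(0,0,0),(180,255,35))):
        M=cv2.inRange(hsv,lo,hi)
        ys,xs=np.nonzero(M);k=np.hypot(xs-u[0],ys-u[1])<(95 if c=="wrist" else 60)
        if n=="blk": continue
        if k.sum()<5: continue
        P=np.c_[xs[k],ys[k]].astype(float)
        z={"red":.076,"red2":.076,"yel":.070,"pur":.070}[n]
        far=P[np.argsort(-np.hypot(*(P-u).T))[:12]].mean(0)
        print(c,n,k.sum(),"far px",far.round(1),"->",at_z(c,(far+.5)/[640,400],z).round(4))
E
python3 c.py
python3 - <<'E'
import sys;sys.path.insert(0,'.')
import numpy as np
from scipy.optimize import least_squares
D=np.deg2rad
obs=[("a",.5891,-.078),("a",.5865,-.0751),("a",.5879,-.0739),("k",.5499,-.1211),("k",.5507,-.1129),("c",.5388,-.1299),("c",.5434,-.1358),("c",.5394,-.1309),("t",.6919,-.1313),("t",.6856,-.1217),("t",.6932,-.1248)]
L={"a":(0,0),"k":(.062*np.cos(D(229.5)),.062*np.sin(D(229.5))),"c":(.08*np.cos(D(229.5)),.08*np.sin(D(229.5))),"t":(.056+.045*np.cos(D(-19)),-.045+.045*np.sin(D(-19)))}
def f(p):
    c,s=np.cos(p[2]),np.sin(p[2]);r=[]
    for n,x,y in obs:
        l=L[n];r+=[p[0]+c*l[0]-s*l[1]-x,p[1]+s*l[0]+c*l[1]-y]
    return np.array(r)
s=least_squares(f,[.588,-.076,0],loss="soft_l1",f_scale=.003);p=s.x;print(p,f(p).reshape(-1,2).round(4))
c,q=np.cos(p[2]),np.sin(p[2])
for n,l in L.items(): print(n,p[0]+c*l[0]-q*l[1],p[1]+q*l[0]+c*l[1])
E
```

```text
wrist red 377 far px [344.2 232.9] -> [ 0.6911 -0.1288  0.076 ]
wrist red2 5 far px [339.2 218.2] -> [ 0.6693 -0.1222  0.076 ]
wrist yel 388 far px [355.3  78.7] -> [ 0.5365 -0.0086  0.07  ]
wrist pur 597 far px [267.3 141.2] -> [ 0.5338 -0.1385  0.07  ]
top yel 66 far px [340.  196.6] -> [ 0.5203 -0.005   0.07  ]
side red 150 far px [400.3 239.1] -> [ 0.6867 -0.1381  0.076 ]
side yel 121 far px [322.8 220.3] -> [ 0.5366 -0.0167  0.07  ]
side pur 123 far px [339.4 260.7] -> [ 0.5314 -0.1455  0.07  ]
[ 0.5886629  -0.07135014  0.04700312] [[-0.0004  0.0066]
 [ 0.0022  0.0037]
 [ 0.0008  0.0025]
 [ 0.0008  0.0008]
 [-0.     -0.0074]
 [ 0.0008 -0.0047]
 [-0.0038  0.0012]
 [ 0.0002 -0.0037]
 [-0.002   0.005 ]
 [ 0.0043 -0.0046]
 [-0.0033 -0.0015]]
a 0.5886628959765254 -0.07135013595703733
k 0.5506567425149845 -0.1203351571273686
c 0.539622697961634 -0.13455661488649703
t 0.6899051213720288 -0.1263044482858996
```

>>> carry_out:
  hand: 130
  force: 40
  moves:
    - {"dp": [4.5, -1.3, -3]}
    - {"dp": [8.8, -2.5, -6]}
    - {"dp": [8.8, -2.5, -9]}
    - {"dp": [8.8, -2.5, -12]}
    - {"dp": [8.8, -2.5, -14.5]}
    - {"dp": [8.8, -2.5, -16]}
    - {"dp": [8.8, -2.5, -16]}
    - {"dp": [8.8, -2.5, -16]}
    - {"dp": [8.8, -2.5, -16]}

```text
$.moves[0]: bad value
```

```bash
python3 b.py w2
```

```text
drum_axis 0.68 [336. 147.] [ 0.5895 -0.0735  0.066 ]
knob_mid 0.48 [285. 146.] [ 0.5502 -0.1205  0.093 ]
crank_face 0.8 [272. 141.] [ 0.5367 -0.1351  0.066 ]
tab 0.67 [347. 229.] [ 0.6943 -0.1272  0.06  ]
pawl_tip 0.58 [356. 169.] [ 0.6378 -0.0692  0.023 ]
winder 0.66 [281. 148.] [ 0.5517 -0.1439  0.    ]
winder 0.56 [335. 143.] [ 0.5919 -0.0741  0.    ]
{'time': np.float64(4.067), 'qpos': array([-0.334,  0.106,  1.676,  0.   ,  1.359, -1.289]), 'eef_pos': array([ 0.602, -0.102,  0.302]), 'tcp_rot': array([-0.   ,  0.303,  0.953,  0.   ]), 'force': array([ 0.06 , -0.645, -0.501]), 'width': np.float64(0.085)}
```

View pics/w2.png

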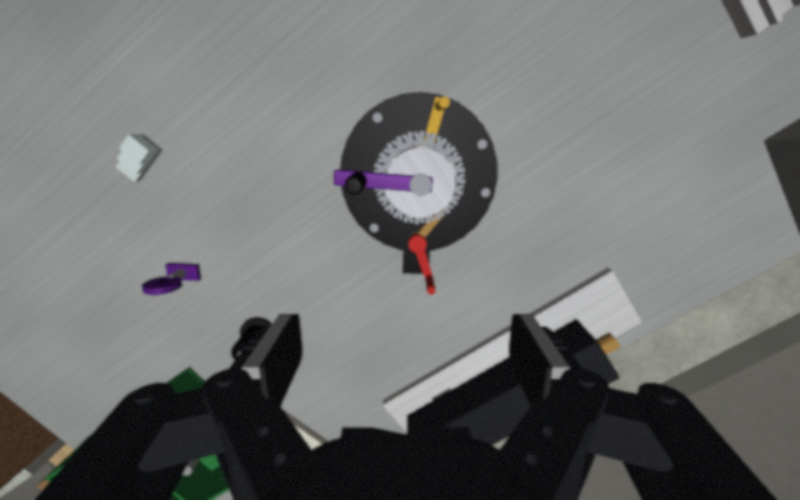

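The call was refused because `delta_rot` is required, so the picture shows the same scene with the post at (346,230). I send it again with `delta_rot`.

>>> carry_out:
  hand: 130
  force: 40
  moves:
    - {"dp": [4.5, -1.3, -3], "delta_rot": [0, 0, 0]}
    - {"dp": [8.9, -2.5, -6], "delta_rot": [0, 0, 0]}
    - {"dp": [8.9, -2.5, -9], "delta_rot": [0, 0, 0]}
    - {"dp": [8.9, -2.5, -12], "delta_rot": [0, 0, 0]}
    - {"dp": [8.9, -2.5, -14.5], "delta_rot": [0, 0, 0]}
    - {"dp": [8.9, -2.5, -16], "delta_rot": [0, 0, 0]}
    - {"dp": [8.9, -2.5, -16], "delta_rot": [0, 0, 0]}
    - {"dp": [8.9, -2.5, -16], "delta_rot": [0, 0, 0]}
    - {"dp": [8.9, -2.5, -16], "delta_rot": [0, 0, 0]}

```text
time: 4.82
eef_pos: [0.6925, -0.1275, 0.1453]
tcp_rot: [0.002, 0.303, 0.953, -0.0]
force: [-0.3, 0.2, 0.8]
width: 0.0416
finger_force: 0.0
```

```bash
python3 b.py w3
```

```text
drum_axis 0.79 [300.  44.] [ 0.5891 -0.0728  0.066 ]
knob_mid 0.68 [181.  22.] [ 0.5467 -0.1219  0.093 ]
crank_face 0.83 [178.  32.] [ 0.538 -0.133  0.066]
tab 0.85 [320. 203.] [ 0.6876 -0.1274  0.06  ]
tab 0.27 [308.  58.] [ 0.5972 -0.0731  0.06  ]
pawl_tip 0.88 [341.  99.] [ 0.6331 -0.0674  0.023 ]
winder 0.81 [307.  60.] [ 0.5894 -0.0722  0.    ]
{'time': np.float64(5.167), 'qpos': array([-0.326,  0.432,  1.576,  0.   ,  1.132, -1.281]), 'eef_pos': array([ 0.691, -0.127,  0.143]), 'tcp_rot': array([0.001, 0.303, 0.953, 0.   ]), 'force': array([ 1.021, -0.036,  0.048]), 'width': np.float64(0.042)}
```

View pics/w3.png

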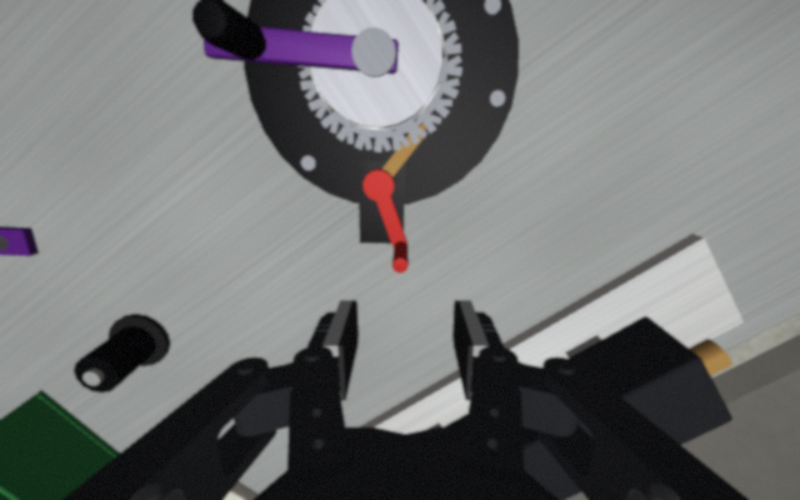

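The post sits between the jaws, near (320,205), and the network puts it at (0.688, -0.127). I descend and start the push.

>>> carry_out:
  moves:
    - {"dp": [-0.2, 0, -3], "delta_rot": [0, 0, 0]}
    - {"dp": [-0.2, 0, -6], "delta_rot": [0, 0, 0]}
    - {"dp": [-0.2, 0, -8], "delta_rot": [0, 0, 0]}
    - {"dp": [-0.2, 0, -8.5], "delta_rot": [0, 0, 0]}
    - {"dp": [-0.2, 0, -8.5], "delta_rot": [0, 0, 0]}
    - {"dp": [-0.5, -0.4, -8.5], "delta_rot": [0, 0, 0]}
    - {"dp": [-0.8, -0.8, -8.5], "delta_rot": [0, 0, 0]}
    - {"dp": [-1.1, -1.2, -8.5], "delta_rot": [0, 0, 0]}
    - {"dp": [-1.4, -1.6, -8.5], "delta_rot": [0, 0, 0]}
    - {"dp": [-1.7, -2.0, -8.5], "delta_rot": [0, 0, 0]}
    - {"dp": [-1.7, -2.0, -8.5], "delta_rot": [0, 0, 0]}

```text
time: 6.08
eef_pos: [0.6759, -0.1482, 0.0596]
tcp_rot: [0.003, 0.304, 0.953, 0.0]
force: [2.6, 0.8, 0.8]
width: 0.0416
finger_force: 1.2
```

>>> carry_out:
  moves:
    - {"dp": [-0.25, -0.35, 0], "delta_rot": [0, 0, 0]}
    - {"dp": [-0.5, -0.7, 0], "delta_rot": [0, 0, 0]}
    - {"dp": [-0.75, -1.05, 0], "delta_rot": [0, 0, 0]}
    - {"dp": [-0.75, -1.05, 0], "delta_rot": [0, 0, 0]}

```text
time: 6.42
eef_pos: [0.6684, -0.1583, 0.0593]
tcp_rot: [0.003, 0.304, 0.953, 0.0]
force: [4.0, 0.6, 1.9]
width: 0.0422
finger_force: 1.5
```

>>> carry_out:
  moves:
    - {"dp": [-0.25, -0.35, 0], "delta_rot": [0, 0, 0]}
    - {"dp": [-0.5, -0.7, 0], "delta_rot": [0, 0, 0]}
    - {"dp": [-0.5, -0.7, 0], "delta_rot": [0, 0, 0]}
    - {"dp": [-0.5, -0.7, 0], "delta_rot": [0, 0, 0]}

```text
time: 6.75
eef_pos: [0.6626, -0.1644, 0.0588]
tcp_rot: [0.001, 0.303, 0.953, 0.0]
force: [4.0, 2.8, 3.9]
width: 0.0418
finger_force: 2.2
```

>>> carry_out:
  moves:
    - {"dp": [-0.15, -0.15, 0], "delta_rot": [0, 0, 0]}
    - {"dp": [-0.3, -0.3, 0], "delta_rot": [0, 0, 0]}
    - {"dp": [-0.3, -0.3, 0], "delta_rot": [0, 0, 0]}
    - {"dp": [-0.3, -0.3, 0], "delta_rot": [0, 0, 0]}

```text
time: 7.08
eef_pos: [0.6602, -0.1665, 0.0586]
tcp_rot: [0.002, 0.303, 0.953, 0.001]
force: [5.8, 4.9, 3.6]
width: 0.0419
finger_force: 3.7
```

```bash
python3 b.py w4
```

```text
drum_axis 0.91 [415.  11.] [ 0.589  -0.0735  0.066 ]
tab 0.79 [358. 266.] [ 0.6712 -0.1519  0.06  ]
pawl_tip 0.74 [359. 267.] [ 0.6937 -0.1609  0.023 ]
pawl_tip 0.72 [438. 108.] [ 0.6345 -0.0697  0.023 ]
winder 0.76 [382.  47.] [ 0.5898 -0.0736  0.    ]
{'time': np.float64(7.433), 'qpos': array([-0.397,  0.488,  1.671,  0.003,  0.979, -1.353]), 'eef_pos': array([ 0.66 , -0.166,  0.059]), 'tcp_rot': array([0.002, 0.303, 0.953, 0.001]), 'force': array([5.178, 4.522, 3.622]), 'width': np.float64(0.042)}
```

View pics/w4.png

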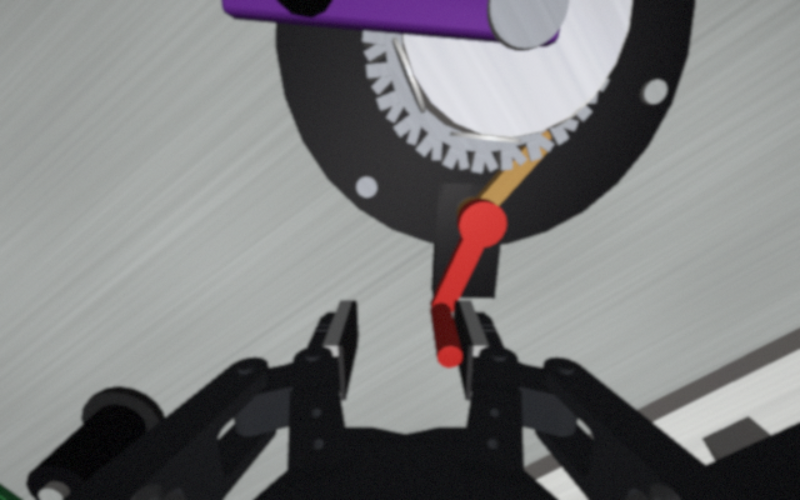

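The post is now at (0.671, -0.152), its predicted end, and bears on the right pad. A small extra push should confirm the end stop.

>>> carry_out:
  moves:
    - {"dp": [-0.2, -0.3, 0], "delta_rot": [0, 0, 0]}
    - {"dp": [-0.4, -0.5, 0], "delta_rot": [0, 0, 0]}
    - {"dp": [-0.4, -0.5, 0], "delta_rot": [0, 0, 0]}
    - {"dp": [-0.4, -0.5, 0], "delta_rot": [0, 0, 0]}

```text
time: 7.77
eef_pos: [0.6597, -0.167, 0.0585]
tcp_rot: [0.005, 0.304, 0.953, 0.006]
force: [17.4, 17.1, -1.3]
width: 0.042
finger_force: 11.7
```

The end stop is confirmed: 24 N with no further motion, which puts the arm's give at about 3 N/mm. I back off, rise, and go above the knob with the jaws turned.

>>> carry_out:
  moves:
    - {"dp": [0.6, 0.8, 0], "delta_rot": [0, 0, 0]}
    - {"dp": [1.3, 1.7, 0], "delta_rot": [0, 0, 0]}
    - {"dp": [1.3, 1.7, 2], "delta_rot": [0, 0, 0]}
    - {"dp": [1.3, 1.7, 5], "delta_rot": [0, 0, 0]}
    - {"dp": [1.3, 1.7, 8], "delta_rot": [0, 0, 0]}
    - {"dp": [1.3, 1.7, 11], "delta_rot": [0, 0, 0.1]}
    - {"dp": [-1, 2.3, 13], "delta_rot": [0, 0, 0.2]}
    - {"dp": [-4, 3.2, 13], "delta_rot": [0, 0, 0.32]}
    - {"dp": [-7, 4.1, 13], "delta_rot": [0, 0, 0.44]}
    - {"dp": [-9.5, 4.9, 13], "delta_rot": [0, 0, 0.56]}
    - {"dp": [-10.5, 5.1, 13], "delta_rot": [0, 0, 0.68]}
    - {"dp": [-10.5, 5.1, 13], "delta_rot": [0, 0, 0.8]}
    - {"dp": [-10.5, 5.1, 13], "delta_rot": [0, 0, 0.82]}
    - {"dp": [-10.5, 5.1, 13], "delta_rot": [0, 0, 0.82]}
    - {"dp": [-10.5, 5.1, 13], "delta_rot": [0, 0, 0.82]}

```text
time: 9.02
eef_pos: [0.5494, -0.1219, 0.1869]
tcp_rot: [-0.001, -0.101, 0.995, -0.0]
force: [-0.9, 0.2, -0.4]
width: 0.0417
finger_force: 0.0
```

```bash
python3 b.py w5;python3 b.py w5b
```

```text
drum_axis 0.67 [366. 241.] [ 0.5886 -0.0722  0.066 ]
knob_mid 0.87 [325. 202.] [ 0.5478 -0.1206  0.093 ]
crank_face 0.85 [316. 180.] [ 0.5381 -0.1309  0.066 ]
pawl_tip 0.48 [365. 242.] [ 0.6088 -0.0612  0.023 ]
{'time': np.float64(9.367), 'qpos': array([-0.398,  0.094,  1.904, -0.   ,  1.144, -2.172]), 'eef_pos': array([ 0.55 , -0.122,  0.187]), 'tcp_rot': array([-0.   , -0.102,  0.995,  0.   ]), 'force': array([ 0.22 ,  0.463, -0.264]), 'width': np.float64(0.042)}
drum_axis 0.95 [365. 242.] [ 0.5895 -0.0724  0.066 ]
knob_mid 0.58 [323. 201.] [ 0.5479 -0.1226  0.093 ]
knob_mid 0.2 [79. 94.] [ 0.5026 -0.3158  0.093 ]
crank_face 0.87 [314. 176.] [ 0.5346 -0.1335  0.066 ]
winder 0.62 [357. 217.] [ 0.5892 -0.0725  0.    ]
{'time': np.float64(9.717), 'qpos': array([-0.398,  0.093,  1.905, -0.   ,  1.144, -2.173]), 'eef_pos': array([ 0.55 , -0.122,  0.187]), 'tcp_rot': array([ 0.   , -0.102,  0.995, -0.   ]), 'force': array([-0.416, -0.808,  0.048]), 'width': np.float64(0.042)}
```

View pics/w5b.png

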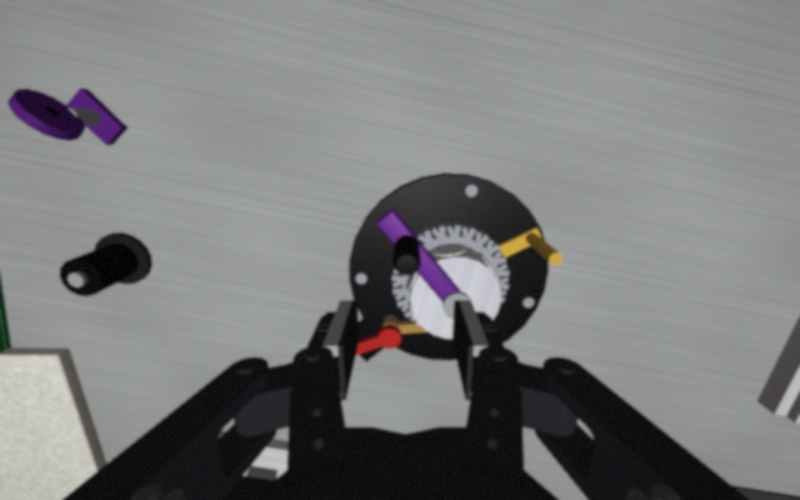

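The knob is centred below the jaws at pixel (323,202), about (0.549, -0.121), and the stop pin shows at the right. I descend and then grip.

>>> carry_out:
  moves:
    - {"dp": [-0.1, 0.1, -3], "delta_rot": [0, 0, 0]}
    - {"dp": [-0.1, 0.1, -6], "delta_rot": [0, 0, 0]}
    - {"dp": [-0.1, 0.1, -8], "delta_rot": [0, 0, 0]}
    - {"dp": [-0.1, 0.1, -9.5], "delta_rot": [0, 0, 0]}
    - {"dp": [-0.1, 0.1, -9.9], "delta_rot": [0, 0, 0]}
    - {"dp": [-0.1, 0.1, -9.9], "delta_rot": [0, 0, 0]}
    - {"dp": [-0.1, 0.1, -9.9], "delta_rot": [0, 0, 0]}

```text
time: 10.3
eef_pos: [0.5491, -0.1208, 0.0891]
tcp_rot: [0.001, -0.102, 0.995, -0.0]
force: [0.2, -0.9, 0.3]
width: 0.0419
finger_force: 0.0
```

>>> carry_out:
  hand: 255
  force: 60
  moves:
    - {"dp": [0, 0, 0], "delta_rot": [0, 0, 0]}
    - {"dp": [0, 0, 0], "delta_rot": [0, 0, 0]}
    - {"dp": [0, 0, 0], "delta_rot": [0, 0, 0]}
    - {"dp": [0, 0, 0], "delta_rot": [0, 0, 0]}
    - {"dp": [0, 0, 0], "delta_rot": [0, 0, 0]}
    - {"dp": [0, 0, 0], "delta_rot": [0, 0, 0]}
    - {"dp": [0, 0, 0], "delta_rot": [0, 0, 0]}
    - {"dp": [0, 0, 0], "delta_rot": [0, 0, 0]}

```text
time: 10.97
eef_pos: [0.5497, -0.121, 0.0901]
tcp_rot: [0.001, -0.102, 0.995, -0.001]
force: [-1.4, 0.4, 5.2]
width: 0.0167
finger_force: 58.8
```

```bash
python3 -c "
from h import *
s=telemetry.read_state();print({k:np.round(s[k],4) for k in('time','qpos','eef_pos','force','wrist_torque','width','finger_force')})"
```

```text
{'time': np.float64(10.9667), 'qpos': array([-3.9690e-01,  2.1690e-01,  1.9631e+00,  1.0000e-04,  9.5870e-01,
       -2.1720e+00]), 'eef_pos': array([ 0.5497, -0.121 ,  0.0901]), 'force': array([-1.3766,  0.3744,  5.237 ]), 'wrist_torque': array([0.0968, 0.1403, 0.0279]), 'width': np.float64(0.0167), 'finger_force': np.float64(58.7559)}
```

>>> carry_out:
  moves:
    - {"dp": [0.08, -0.06, 0], "delta_rot": [0, 0, 0]}
    - {"dp": [0.16, -0.13, 0], "delta_rot": [0, 0, 0]}
    - {"dp": [0.24, -0.19, 0], "delta_rot": [0, 0, 0]}
    - {"dp": [0.31, -0.25, 0], "delta_rot": [0, 0, 0]}
    - {"dp": [0.31, -0.25, 0], "delta_rot": [0, 0, 0]}
    - {"dp": [0.31, -0.25, 0], "delta_rot": [0, 0, 0]}

```text
time: 11.47
eef_pos: [0.551, -0.122, 0.09]
tcp_rot: [-0.001, -0.102, 0.995, 0.001]
force: [-6.1, 4.8, 10.8]
width: 0.0165
finger_force: 59.5
```

>>> carry_out:
  moves:
    - {"dp": [0.08, -0.06, 0], "delta_rot": [0, 0, 0]}
    - {"dp": [0.16, -0.12, 0], "delta_rot": [0, 0, 0]}
    - {"dp": [0.16, -0.12, 0], "delta_rot": [0, 0, 0]}
    - {"dp": [0.16, -0.12, 0], "delta_rot": [0, 0, 0]}

```text
time: 11.8
eef_pos: [0.5521, -0.1229, 0.09]
tcp_rot: [-0.002, -0.102, 0.995, 0.002]
force: [-8.3, 6.3, 11.9]
width: 0.0167
finger_force: 59.7
```

>>> carry_out:
  moves:
    - {"dp": [0.08, -0.06, 0.1], "delta_rot": [0, 0, 0]}
    - {"dp": [0.16, -0.12, 0.2], "delta_rot": [0, 0, 0]}
    - {"dp": [0.16, -0.12, 0.2], "delta_rot": [0, 0, 0]}
    - {"dp": [0.16, -0.12, 0.2], "delta_rot": [0, 0, 0]}

```text
time: 12.13
eef_pos: [0.5523, -0.1231, 0.0901]
tcp_rot: [-0.004, -0.102, 0.995, 0.003]
force: [-7.2, 5.8, 6.9]
width: 0.0164
finger_force: 59.3
```

>>> carry_out:
  moves:
    - {"dp": [0.08, -0.06, 0], "delta_rot": [0, 0, 0]}
    - {"dp": [0.16, -0.12, 0], "delta_rot": [0, 0, 0]}
    - {"dp": [0.16, -0.12, 0], "delta_rot": [0, 0, 0]}
    - {"dp": [0.16, -0.12, 0], "delta_rot": [0, 0, 0]}

```text
time: 12.47
eef_pos: [0.5539, -0.1243, 0.0901]
tcp_rot: [-0.004, -0.102, 0.995, 0.003]
force: [-7.5, 6.8, 7.5]
width: 0.0164
finger_force: 59.2
```

```bash
cat > d.py <<'E'
from h import *
import sys
for c in("wrist","top","side"):
    im,_=snapshot(c)
    if c=="wrist": w=im
    for k in tip_of(c,"pawl_tip")[:2]: print(c,round(k["p"],2),at_z(c,k["xy"],.023).round(4))
    if c=="side": s=cv2.resize(im[180:300,270:470],(640,384))
save(sys.argv[1],np.vstack([cv2.resize(w,(352,220)).repeat(1,0) if 0 else cv2.resize(w[60:260,150:550],(640,320))[:210],s]))
st=telemetry.read_state();print({k:np.round(st[k],4) for k in("time","eef_pos","force")})
E
python3 d.py p1
```

```text
wrist 0.62 [ 0.6538 -0.066   0.023 ]
top 0.67 [ 0.5983 -0.0878  0.023 ]
top 0.59 [ 0.6458 -0.0653  0.023 ]
side 0.46 [ 0.661  -0.0824  0.023 ]
{'time': np.float64(12.7667), 'eef_pos': array([ 0.5539, -0.1243,  0.0901]), 'force': array([-7.6517,  5.4806,  7.3911])}
```

View pics/p1.png

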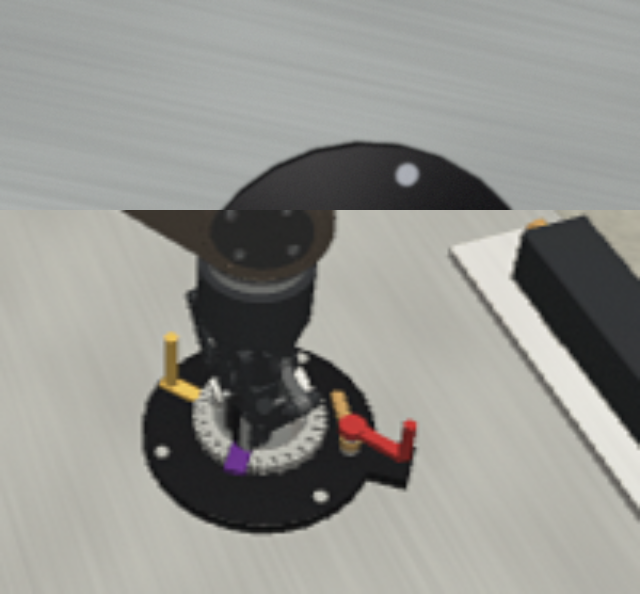

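The pawl is clear. The side view shows a gap between the brass and the wheel near (340,400), the estimated tip is 57 to 65 mm from the axis, and the load holds steady at 9.5 N. The wind-on was about 0.085 rad. Next I work out the easing-back arc, with the command lead shrinking as the spring load falls.

```bash
cat > arc.py <<'E'
import numpy as np,sys
# a0: current drum-arc angle (deg world), n rows, step rad, lead offset start mm
a0,step,n=float(sys.argv[1]),float(sys.argv[2]),int(sys.argv[3])
off=lambda a:4.6-1.3*(235.7-np.rad2deg(a))/98
def p(a): 
    u=np.array([np.cos(a),np.sin(a)]);t=np.array([-u[1],u[0]]);return 6.26*u+off(a)/10*t
a=np.deg2rad(a0)
for i in range(1,n+1): print((p(a-step*i)-p(a)).round(2).tolist())
E
python3 arc.py 235.7 .025 20
```

```text
[-0.14, 0.08]
[-0.27, 0.17]
[-0.4, 0.25]
[-0.53, 0.35]
[-0.66, 0.44]
[-0.78, 0.54]
[-0.91, 0.64]
[-1.03, 0.74]
[-1.14, 0.85]
[-1.26, 0.96]
[-1.37, 1.07]
[-1.48, 1.19]
[-1.58, 1.31]
[-1.69, 1.43]
[-1.79, 1.55]
[-1.88, 1.68]
[-1.98, 1.81]
[-2.07, 1.94]
[-2.15, 2.07]
[-2.24, 2.21]
```

>>> carry_out:
  moves:
    - {"dp": [-0.14, 0.08, 0], "delta_rot": [0, 0, 0]}
    - {"dp": [-0.27, 0.17, 0], "delta_rot": [0, 0, 0]}
    - {"dp": [-0.4, 0.25, 0], "delta_rot": [0, 0, 0]}
    - {"dp": [-0.53, 0.35, 0], "delta_rot": [0, 0, 0]}
    - {"dp": [-0.66, 0.44, 0], "delta_rot": [0, 0, 0]}
    - {"dp": [-0.78, 0.54, 0], "delta_rot": [0, 0, 0]}
    - {"dp": [-0.91, 0.64, 0], "delta_rot": [0, 0, 0]}
    - {"dp": [-1.03, 0.74, 0], "delta_rot": [0, 0, 0]}
    - {"dp": [-1.14, 0.85, 0], "delta_rot": [0, 0, 0]}
    - {"dp": [-1.26, 0.96, 0], "delta_rot": [0, 0, 0]}
    - {"dp": [-1.26, 0.96, 0], "delta_rot": [0, 0, 0]}

```text
time: 13.68
eef_pos: [0.5423, -0.1139, 0.0901]
tcp_rot: [-0.002, -0.102, 0.995, 0.003]
force: [-3.8, 9.5, 5.4]
width: 0.0161
finger_force: 59.0
```

```bash
cat > st.py <<'E'
from h import *
s=telemetry.read_state();e=s["eef_pos"][:2]-[.5892,-.0725];a=np.arctan2(e[1],e[0])%(2*np.pi);u=np.array([np.cos(a),np.sin(a)]);f=s["force"]
print(s["time"],"ang",np.rad2deg(a).round(1),"r",np.hypot(*e).round(4),"Frad",(f[:2]@u).round(1),"Fback",(f[:2]@[u[1],-u[0]]).round(1),"F",f.round(1),"tq",s["wrist_torque"].round(2),"z",s["eef_pos"][2].round(4),s["width"].round(4))
E
python3 st.py; python3 arc.py 221.4 .025 20
```

```text
[-0.11, 0.11]
[-0.22, 0.23]
[-0.33, 0.35]
[-0.43, 0.47]
[-0.53, 0.59]
[-0.62, 0.72]
[-0.72, 0.85]
[-0.81, 0.98]
[-0.89, 1.11]
[-0.98, 1.25]
[-1.06, 1.38]
[-1.13, 1.52]
[-1.21, 1.66]
[-1.28, 1.81]
[-1.34, 1.95]
[-1.4, 2.1]
[-1.46, 2.24]
[-1.52, 2.39]
[-1.57, 2.54]
[-1.61, 2.7]Traceback (most recent call last):
  File "st.py", line 3, in <module>
    print(s["time"],"ang",np.rad2deg(a).round(1),"r",np.hypot(*e).round(4),"Frad",(f[:2]@u).round(1),"Fback",(f[:2]@[u[1],-u[0]]).round(1),"F",f.round(1),"tq",s["wrist_torque"].round(2),"z",s["eef_pos"][2].round(4),s["width"].round(4))
                                                                                                                                                                                                                       ^^^^^^^^^^^^^^^^
AttributeError: 'float' object has no attribute 'round'
```

The pawl stays out and the hand still carries 9.6 N, so I carry on along the arc.

>>> carry_out:
  moves:
    - {"dp": [-0.11, 0.11, 0], "delta_rot": [0, 0, 0]}
    - {"dp": [-0.22, 0.23, 0], "delta_rot": [0, 0, 0]}
    - {"dp": [-0.33, 0.35, 0], "delta_rot": [0, 0, 0]}
    - {"dp": [-0.43, 0.47, 0], "delta_rot": [0, 0, 0]}
    - {"dp": [-0.53, 0.59, 0], "delta_rot": [0, 0, 0]}
    - {"dp": [-0.62, 0.72, 0], "delta_rot": [0, 0, 0]}
    - {"dp": [-0.72, 0.85, 0], "delta_rot": [0, 0, 0]}
    - {"dp": [-0.81, 0.98, 0], "delta_rot": [0, 0, 0]}
    - {"dp": [-0.89, 1.11, 0], "delta_rot": [0, 0, 0]}
    - {"dp": [-0.98, 1.25, 0], "delta_rot": [0, 0, 0]}
    - {"dp": [-1.06, 1.38, 0], "delta_rot": [0, 0, 0]}
    - {"dp": [-1.13, 1.52, 0], "delta_rot": [0, 0, 0]}
    - {"dp": [-1.21, 1.66, 0], "delta_rot": [0, 0, 0]}
    - {"dp": [-1.28, 1.81, 0], "delta_rot": [0, 0, 0]}
    - {"dp": [-1.34, 1.95, 0], "delta_rot": [0, 0, 0]}
    - {"dp": [-1.4, 2.1, 0], "delta_rot": [0, 0, 0]}
    - {"dp": [-1.46, 2.24, 0], "delta_rot": [0, 0, 0]}
    - {"dp": [-1.52, 2.39, 0], "delta_rot": [0, 0, 0]}
    - {"dp": [-1.57, 2.54, 0], "delta_rot": [0, 0, 0]}
    - {"dp": [-1.61, 2.7, 0], "delta_rot": [0, 0, 0]}

```text
time: 15.35
eef_pos: [0.5287, -0.0873, 0.0902]
tcp_rot: [0.002, -0.101, 0.995, 0.003]
force: [3.6, 8.4, -1.8]
width: 0.0162
finger_force: 58.5
```

```bash
sed -i 's/s\["width"\].round(4)/s["width"]/' st.py; python3 st.py; python3 arc.py 192.7 .02 20
```

```text
15.35 ang 193.7 r 0.0623 Frad -5.5 Fback 7.3 F [ 3.6  8.4 -1.8] tq [ 1.4  -0.74 -0.04] z 0.0902 0.016212899869135072
[-0.03, 0.12]
[-0.07, 0.25]
[-0.1, 0.37]
[-0.12, 0.49]
[-0.15, 0.62]
[-0.17, 0.74]
[-0.19, 0.87]
[-0.21, 0.99]
[-0.22, 1.12]
[-0.23, 1.25]
[-0.24, 1.37]
[-0.25, 1.5]
[-0.25, 1.63]
[-0.25, 1.75]
[-0.25, 1.88]
[-0.25, 2.01]
[-0.24, 2.13]
[-0.23, 2.26]
[-0.22, 2.39]
[-0.21, 2.51]
```

>>> carry_out:
  moves:
    - {"dp": [-0.02, 0.12, 0], "delta_rot": [0, 0, 0]}
    - {"dp": [-0.04, 0.25, 0], "delta_rot": [0, 0, 0]}
    - {"dp": [-0.05, 0.37, 0], "delta_rot": [0, 0, 0]}
    - {"dp": [-0.06, 0.49, 0], "delta_rot": [0, 0, 0]}
    - {"dp": [-0.07, 0.62, 0], "delta_rot": [0, 0, 0]}
    - {"dp": [-0.08, 0.74, 0], "delta_rot": [0, 0, 0]}
    - {"dp": [-0.08, 0.87, 0], "delta_rot": [0, 0, 0]}
    - {"dp": [-0.09, 0.99, 0], "delta_rot": [0, 0, 0]}
    - {"dp": [-0.09, 1.12, 0], "delta_rot": [0, 0, 0]}
    - {"dp": [-0.09, 1.25, 0], "delta_rot": [0, 0, 0]}
    - {"dp": [-0.09, 1.37, 0], "delta_rot": [0, 0, 0]}
    - {"dp": [-0.1, 1.5, 0], "delta_rot": [0, 0, 0]}
    - {"dp": [-0.1, 1.63, 0], "delta_rot": [0, 0, 0]}
    - {"dp": [-0.1, 1.75, 0], "delta_rot": [0, 0, 0]}
    - {"dp": [-0.1, 1.88, 0], "delta_rot": [0, 0, 0]}
    - {"dp": [-0.1, 2.01, 0], "delta_rot": [0, 0, 0]}
    - {"dp": [-0.09, 2.13, 0], "delta_rot": [0, 0, 0]}
    - {"dp": [-0.08, 2.26, 0], "delta_rot": [0, 0, 0]}
    - {"dp": [-0.07, 2.39, 0], "delta_rot": [0, 0, 0]}
    - {"dp": [-0.06, 2.51, 0], "delta_rot": [0, 0, 0]}

```text
time: 17.02
eef_pos: [0.5281, -0.063, 0.0902]
tcp_rot: [0.002, -0.101, 0.995, 0.002]
force: [4.4, 6.4, -2.1]
width: 0.0166
finger_force: 58.5
```

```bash
python3 st.py; python3 arc.py 169.8 .016 20
```

```text
17.0167 ang 171.2 r 0.0619 Frad -3.4 Fback 7.0 F [ 4.4  6.4 -2.1] tq [ 1.01 -0.66  0.01] z 0.0902 0.01655181201940584
[0.01, 0.1]
[0.03, 0.2]
[0.04, 0.3]
[0.06, 0.4]
[0.08, 0.5]
[0.1, 0.6]
[0.12, 0.7]
[0.15, 0.8]
[0.17, 0.9]
[0.2, 0.99]
[0.23, 1.09]
[0.26, 1.19]
[0.29, 1.28]
[0.33, 1.38]
[0.36, 1.48]
[0.4, 1.57]
[0.44, 1.66]
[0.48, 1.76]
[0.52, 1.85]
[0.56, 1.94]
```

>>> carry_out:
  moves:
    - {"dp": [0.02, 0.1, 0], "delta_rot": [0, 0, 0]}
    - {"dp": [0.05, 0.2, 0], "delta_rot": [0, 0, 0]}
    - {"dp": [0.08, 0.3, 0], "delta_rot": [0, 0, 0]}
    - {"dp": [0.11, 0.4, 0], "delta_rot": [0, 0, 0]}
    - {"dp": [0.14, 0.5, 0], "delta_rot": [0, 0, 0]}
    - {"dp": [0.17, 0.6, 0], "delta_rot": [0, 0, 0]}
    - {"dp": [0.2, 0.7, 0], "delta_rot": [0, 0, 0]}
    - {"dp": [0.23, 0.8, 0], "delta_rot": [0, 0, 0]}
    - {"dp": [0.26, 0.9, 0], "delta_rot": [0, 0, 0]}
    - {"dp": [0.29, 0.99, 0], "delta_rot": [0, 0, 0]}

```text
time: 17.85
eef_pos: [0.5306, -0.0531, 0.0902]
tcp_rot: [0.001, -0.101, 0.995, 0.002]
force: [3.4, 6.1, -1.4]
width: 0.0161
finger_force: 58.6
```

```bash
python3 st.py; python3 arc.py 160.6 .016 15; cat > v.py <<'E'
from h import *
im,_=snapshot("side");save("v1",cv2.resize(im[180:300,270:470],(640,384)))
E
python3 v.py
```

```text
17.85 ang 161.7 r 0.0617 Frad -1.3 Fback 6.9 F [ 3.4  6.1 -1.4] tq [ 1.01 -0.44 -0.  ] z 0.0902 0.016090410566368476
[0.03, 0.1]
[0.06, 0.19]
[0.09, 0.29]
[0.13, 0.39]
[0.16, 0.48]
[0.2, 0.58]
[0.24, 0.67]
[0.28, 0.76]
[0.32, 0.86]
[0.36, 0.95]
[0.4, 1.04]
[0.45, 1.13]
[0.5, 1.22]
[0.55, 1.31]
[0.6, 1.4]
```

View pics/v1.png

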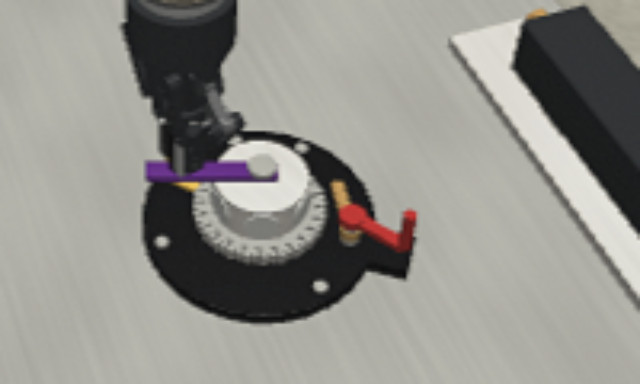

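In the side view the purple arm, near (210,170), is approaching the stop pin, which it now hides. The pawl stays clear and the selector is off. I continue more slowly.

>>> carry_out:
  moves:
    - {"dp": [0.03, 0.1, 0], "delta_rot": [0, 0, 0]}
    - {"dp": [0.06, 0.19, 0], "delta_rot": [0, 0, 0]}
    - {"dp": [0.09, 0.29, 0], "delta_rot": [0, 0, 0]}
    - {"dp": [0.13, 0.39, 0], "delta_rot": [0, 0, 0]}
    - {"dp": [0.16, 0.48, 0], "delta_rot": [0, 0, 0]}
    - {"dp": [0.2, 0.58, 0], "delta_rot": [0, 0, 0]}
    - {"dp": [0.24, 0.67, 0], "delta_rot": [0, 0, 0]}
    - {"dp": [0.28, 0.76, 0], "delta_rot": [0, 0, 0]}

```text
time: 18.57
eef_pos: [0.5337, -0.0458, 0.0902]
tcp_rot: [0.002, -0.101, 0.995, 0.001]
force: [3.8, 5.3, -2.4]
width: 0.0164
finger_force: 58.5
```

```bash
python3 st.py; python3 arc.py 153.2 .01 15
```

```text
18.5667 ang 154.3 r 0.0616 Frad -1.2 Fback 6.4 F [ 3.8  5.3 -2.4] tq [ 0.95 -0.58  0.04] z 0.0902 0.016434674675321562
[0.03, 0.06]
[0.05, 0.12]
[0.08, 0.17]
[0.11, 0.23]
[0.13, 0.29]
[0.16, 0.34]
[0.19, 0.4]
[0.22, 0.46]
[0.25, 0.51]
[0.28, 0.57]
[0.31, 0.62]
[0.35, 0.68]
[0.38, 0.73]
[0.41, 0.79]
[0.45, 0.84]
```

>>> carry_out:
  moves:
    - {"dp": [0.03, 0.06, 0], "delta_rot": [0, 0, 0]}
    - {"dp": [0.05, 0.12, 0], "delta_rot": [0, 0, 0]}
    - {"dp": [0.08, 0.17, 0], "delta_rot": [0, 0, 0]}
    - {"dp": [0.11, 0.23, 0], "delta_rot": [0, 0, 0]}
    - {"dp": [0.13, 0.29, 0], "delta_rot": [0, 0, 0]}
    - {"dp": [0.16, 0.34, 0], "delta_rot": [0, 0, 0]}
    - {"dp": [0.19, 0.4, 0], "delta_rot": [0, 0, 0]}
    - {"dp": [0.22, 0.46, 0], "delta_rot": [0, 0, 0]}

```text
time: 19.23
eef_pos: [0.5361, -0.0414, 0.0902]
tcp_rot: [0.002, -0.101, 0.995, 0.001]
force: [4.9, 5.5, -2.1]
width: 0.0165
finger_force: 58.5
```

```bash
python3 st.py; python3 arc.py 148.6 .01 12
```

```text
19.2333 ang 149.6 r 0.0616 Frad -1.5 Fback 7.2 F [ 4.9  5.5 -2.1] tq [ 0.83 -0.68  0.01] z 0.0902 0.01650930145436708
[0.03, 0.06]
[0.06, 0.11]
[0.09, 0.17]
[0.12, 0.22]
[0.16, 0.28]
[0.19, 0.33]
[0.22, 0.38]
[0.26, 0.44]
[0.29, 0.49]
[0.33, 0.54]
[0.36, 0.59]
[0.4, 0.65]
```

>>> carry_out:
  moves:
    - {"dp": [0.03, 0.06, 0], "delta_rot": [0, 0, 0]}
    - {"dp": [0.06, 0.11, 0], "delta_rot": [0, 0, 0]}
    - {"dp": [0.09, 0.17, 0], "delta_rot": [0, 0, 0]}
    - {"dp": [0.12, 0.22, 0], "delta_rot": [0, 0, 0]}
    - {"dp": [0.16, 0.28, 0], "delta_rot": [0, 0, 0]}
    - {"dp": [0.19, 0.33, 0], "delta_rot": [0, 0, 0]}
    - {"dp": [0.22, 0.38, 0], "delta_rot": [0, 0, 0]}
    - {"dp": [0.26, 0.44, 0], "delta_rot": [0, 0, 0]}

```text
time: 19.9
eef_pos: [0.5388, -0.0371, 0.0902]
tcp_rot: [0.002, -0.101, 0.995, 0.001]
force: [3.6, 4.8, -3.3]
width: 0.016
finger_force: 58.5
```

```bash
python3 st.py; python3 arc.py 144 .01 12
```

```text
19.9 ang 144.9 r 0.0615 Frad -0.1 Fback 6.0 F [ 3.6  4.8 -3.3] tq [ 0.7  -0.71  0.03] z 0.0902 0.016003591341832785
[0.03, 0.05]
[0.07, 0.11]
[0.11, 0.16]
[0.14, 0.21]
[0.18, 0.26]
[0.22, 0.31]
[0.25, 0.36]
[0.29, 0.41]
[0.33, 0.46]
[0.37, 0.51]
[0.41, 0.56]
[0.45, 0.61]
```

>>> carry_out:
  moves:
    - {"dp": [0.03, 0.05, 0], "delta_rot": [0, 0, 0]}
    - {"dp": [0.07, 0.11, 0], "delta_rot": [0, 0, 0]}
    - {"dp": [0.11, 0.16, 0], "delta_rot": [0, 0, 0]}
    - {"dp": [0.14, 0.21, 0], "delta_rot": [0, 0, 0]}
    - {"dp": [0.18, 0.26, 0], "delta_rot": [0, 0, 0]}
    - {"dp": [0.22, 0.31, 0], "delta_rot": [0, 0, 0]}

```text
time: 20.4
eef_pos: [0.5411, -0.0341, 0.0902]
tcp_rot: [0.002, -0.101, 0.995, 0.001]
force: [4.6, 3.8, -3.2]
width: 0.0165
finger_force: 58.5
```

>>> carry_out:
  moves:
    - {"dp": [0.04, 0.05, 0], "delta_rot": [0, 0, 0]}
    - {"dp": [0.07, 0.1, 0], "delta_rot": [0, 0, 0]}
    - {"dp": [0.11, 0.15, 0], "delta_rot": [0, 0, 0]}
    - {"dp": [0.15, 0.2, 0], "delta_rot": [0, 0, 0]}

```text
time: 20.73
eef_pos: [0.5426, -0.0324, 0.0902]
tcp_rot: [0.002, -0.102, 0.995, 0.001]
force: [3.8, 3.3, -2.4]
width: 0.0165
finger_force: 58.6
```

```bash
python3 st.py; python3 arc.py 138.3 .01 12
```

```text
20.7333 ang 139.3 r 0.0615 Frad -0.7 Fback 5.0 F [ 3.8  3.3 -2.4] tq [ 0.29 -0.59 -0.02] z 0.0902 0.016461419028265225
[0.04, 0.05]
[0.08, 0.1]
[0.12, 0.15]
[0.16, 0.19]
[0.2, 0.24]
[0.25, 0.29]
[0.29, 0.34]
[0.33, 0.38]
[0.38, 0.43]
[0.42, 0.47]
[0.47, 0.52]
[0.51, 0.56]
```

Load 5.0 N, possibly starting to fall. I continue in small steps.

>>> carry_out:
  moves:
    - {"dp": [0.04, 0.05, 0], "delta_rot": [0, 0, 0]}
    - {"dp": [0.08, 0.1, 0], "delta_rot": [0, 0, 0]}
    - {"dp": [0.12, 0.15, 0], "delta_rot": [0, 0, 0]}
    - {"dp": [0.12, 0.15, 0], "delta_rot": [0, 0, 0]}

```text
time: 21.07
eef_pos: [0.5427, -0.0322, 0.0902]
tcp_rot: [0.0, -0.102, 0.995, -0.0]
force: [3.0, -0.0, -3.4]
width: 0.0165
finger_force: 58.6
```

```bash
python3 st.py
```

```text
21.0667 ang 139.1 r 0.0615 Frad -2.3 Fback 1.9 F [ 3.  -0.  -3.4] tq [-0.1  -0.47 -0.01] z 0.0902 0.016532392924073422
```

>>> carry_out:
  moves:
    - {"dp": [0.04, 0.05, 0], "delta_rot": [0, 0, 0]}
    - {"dp": [0.08, 0.1, 0], "delta_rot": [0, 0, 0]}
    - {"dp": [0.08, 0.1, 0], "delta_rot": [0, 0, 0]}

```text
time: 21.32
eef_pos: [0.5428, -0.032, 0.0902]
tcp_rot: [-0.001, -0.102, 0.995, -0.001]
force: [-0.3, -5.8, -0.9]
width: 0.0162
finger_force: 58.9
```

```bash
python3 st.py
```

```text
21.3167 ang 138.9 r 0.0615 Frad -3.6 Fback -4.5 F [-0.3 -5.8 -0.9] tq [-0.72 -0.07  0.04] z 0.0902 0.016215952339760815
```

The stop now carries the crank: the TCP stays at 139° while the load went from 5 N to 0 and slightly negative. I relax the command back to near zero load, then release and rise.

>>> carry_out:
  moves:
    - {"dp": [-0.03, -0.05, 0], "delta_rot": [0, 0, 0]}
    - {"dp": [-0.05, -0.09, 0], "delta_rot": [0, 0, 0]}
    - {"dp": [-0.05, -0.09, 0], "delta_rot": [0, 0, 0]}

```text
time: 21.57
eef_pos: [0.5428, -0.0321, 0.0902]
tcp_rot: [-0.0, -0.102, 0.995, -0.0]
force: [1.5, -2.5, -3.1]
width: 0.0164
finger_force: 58.7
```

```bash
python3 st.py
```

```text
21.5667 ang 139.0 r 0.0615 Frad -2.7 Fback -0.9 F [ 1.5 -2.5 -3.1] tq [-0.65 -0.23  0.09] z 0.0902 0.016361985667999193
```

>>> carry_out:
  hand: 150
  moves:
    - {"dp": [0, 0, 0], "delta_rot": [0, 0, 0]}
    - {"dp": [0, 0, 0], "delta_rot": [0, 0, 0]}
    - {"dp": [0, 0, 0], "delta_rot": [0, 0, 0]}
    - {"dp": [0, 0, 0], "delta_rot": [0, 0, 0]}
    - {"dp": [0, 0, 0], "delta_rot": [0, 0, 0]}
    - {"dp": [0, 0, 0], "delta_rot": [0, 0, 0]}

```text
time: 22.07
eef_pos: [0.5429, -0.0315, 0.0904]
tcp_rot: [0.0, -0.102, 0.995, 0.0]
force: [-0.6, 0.8, 0.4]
width: 0.0351
finger_force: 0.0
```

>>> carry_out:
  moves:
    - {"dp": [0, 0, 1], "delta_rot": [0, 0, 0]}
    - {"dp": [0, 0, 2.5], "delta_rot": [0, 0, 0]}
    - {"dp": [0, 0, 4.5], "delta_rot": [0, 0, 0]}
    - {"dp": [0, 0, 7], "delta_rot": [0, 0, 0]}
    - {"dp": [0, 0, 10], "delta_rot": [0, 0, 0]}
    - {"dp": [0, 0, 13], "delta_rot": [0, 0, 0]}
    - {"dp": [0, 0, 16], "delta_rot": [0, 0, 0]}
    - {"dp": [0, 0, 19], "delta_rot": [0, 0, 0]}
    - {"dp": [0, 0, 19], "delta_rot": [0, 0, 0]}
    - {"dp": [0, 0, 19], "delta_rot": [0, 0, 0]}

```text
time: 22.9
eef_pos: [0.544, -0.032, 0.2839]
tcp_rot: [0.003, -0.102, 0.995, -0.001]
force: [0.5, 0.2, -0.7]
width: 0.0353
finger_force: 0.0
```

```bash
python3 st.py; python3 b.py w6
```

```text
22.9 ang 138.1 r 0.0607 Frad -0.3 Fback 0.5 F [ 0.5  0.2 -0.7] tq [-0.    0.01  0.04] z 0.2839 0.035276834873226866
drum_axis 0.68 [287. 197.] [ 0.5839 -0.0708  0.066 ]
knob_mid 0.7 [321. 174.] [ 0.5389 -0.0355  0.093 ]
crank_face 0.84 [337. 164.] [ 0.5283 -0.0172  0.066 ]
tab 0.9 [220. 243.] [ 0.6665 -0.1483  0.06  ]
pawl_tip 0.66 [288. 229.] [ 0.646  -0.0632  0.023 ]
pawl_tip 0.34 [220. 238.] [ 0.6811 -0.1599  0.023 ]
winder 0.56 [291. 186.] [ 0.5873 -0.0709  0.    ]
{'time': np.float64(23.25), 'qpos': array([-0.245, -0.031,  1.86 ,  0.   ,  1.316, -2.02 ]), 'eef_pos': array([ 0.542, -0.032,  0.279]), 'tcp_rot': array([-0.001, -0.102,  0.995,  0.   ]), 'force': array([ 0.589, -0.186,  0.919]), 'width': np.float64(0.035)}
```

View pics/w6.png

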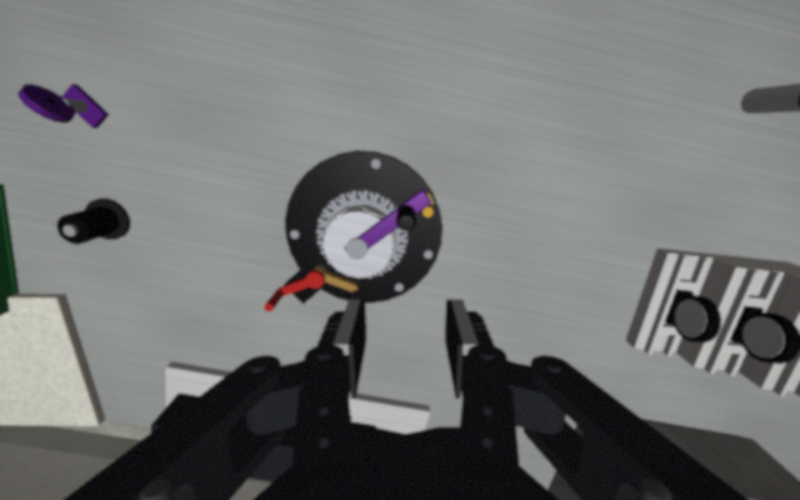

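The picture shows the crank resting against the yellow pin at about (428,205). The lever is off, the pawl is clear of the wheel, and the robot touches nothing. I hand the job in.

```bash
python3 -c "
from cell import arm;print(arm.sign_off())"
```

```text
the job is handed in; nothing more can be done
None
```

The job is handed in: selector fully off, pawl freed by winding on about 0.085 rad, and the drum eased back under grip until the crank rested on the yellow stop (the hand overran it by about 4.5 N, then backed off before letting go), with the rack and other parts untouched.

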